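# Start a dried-lime infusion

### The arm

A 6-joint arm with a two-finger parallel gripper is mounted at the origin on a cart in front of the work surface, level with it; the furniture and walls round the work are solid. World frame = base frame: x ahead of the robot, y to its left, z up, the work surface at z = 0. Lengths are in m, angles in degrees, forces in N, time in s.
With the tool pointing down it reaches from about 0.35 to 0.875 m from the base axis. Payload 4.2 kg.
Tool frame: the origin (TCP) lies on the front face of the gripper's body, between the roots of the fingers; the fingertips stand 70 mm ahead of it and the grasp point (between the pads) lies 51 mm ahead of it (r.nose_length is the distance from the TCP to the fingertips, in m); z points along the fingers, y is the direction in which the jaws open and shut (so a half turn about z gives the same grasp; the last joint's range is limited). The gripper opens to 87 mm and grips with 3 to 60 N. Pads are 19 mm wide; open, the fingers measure 117 mm over their backs; the gripper's body (75 mm by 190 mm) begins 51 mm behind the grasp point.
Start: joints at [-55.829, 22.042, 0.453, 0, -68.411, -14.817], TCP at [0.207, -0.59, 0.292] pointing down, gripper open.
Joint ranges: [-179.83, 179.83], [-69.29, 118.12], [-61.27, 80.66], [-181.25, 117.63], [-171.15, -9.14], [-177.46, 177.46]. Speed limits (degrees/s): [159.86, 159.86, 180, 180, 180, 180].

### API

Orientations are given as a 3x3 rotation matrix whose columns are the frame's x, y, z axes.
In Python, from station import telemetry, capture, order, r gives the robot as it stands.
- The arm moves only by the tool drive_tool, never from a script. Its argument "series" is a list of rows, each a list of 4 numbers: the shift along the tool's x, y, z as a fraction of full scale, then the turn about the tool's z as a fraction of full scale. In form: [[dx, dy, dz, turn], ...]. A call has 1 to 10 rows; each row is the pose to reach, as a shift and turn from the pose commanded when the call began, along the tool's axes at that moment; what a row does not reach only later rows make up. Full scale, the value 1, is 0.12 m for a shift and 2 rad for a turn. A row lasts 1/8 s, in which the tool goes at most 62.5 mm and 10.7 degrees, less where a joint would pass 70% of its speed; a pose out of reach is approached as far as the arm can. A call with a number of a shift or a turn outside -1 to 1 is refused whole. A call with a gripper value outside its range is refused whole. "fingers" is the finger opening in mm, from 0 to 87, set as the call begins (left out, the last holds). The fingers move at their own pace and stop on an object; the grip force is fixed at half the most. Time passes only in rows, so rows that repeat a pose let the fingers close. It gives the time, the measured TCP pose, the force and the opening at its end, in the units of the state.
- telemetry.sense(): the state, without advancing time (a new reading comes with each control period).
- capture(name): name is "side" or "top"; returns a dict with "color" (400x640x3 uint8, blue, green, red), "fx", "fy", "cx", "cy" (pixels), "eye" and "attitude" of the camera in the world. Camera axes: x right, y up, looking along -z (the intrinsics and any distortion apply to the point x, -y, -z); pixel columns grow to the right and rows downward; lengths in m; the calibration is good to about 2 mm. A picture is of the moment at which its call begins. There is no depth.
- order.finish_job(): hands the job in, once; it reports no verdict.
The state is a dict: "time_s": time; "joints": joint angles; "joint_velocities": joint speeds; "effort": joint torques, N m; "tcp_pos": TCP position; "ee_rot": TCP orientation; "wrist_force": force on the tool from outside, world axes, zero at the start; "moment": the same for the moment, N m; "gripper_width": opening from 0.0 (shut) to 1.0 (fully open).
Only numpy, scipy, OpenCV 4.12 (cv2) and the standard library are available. Lean on these libraries where they do the work, as an engineer would, in place of code of your own. Each camera call takes 0.05 s, during which the arm holds its last target. There are 200 camera calls.

### The job

Drop the three dried limes from the pale wooden board one at a time through the neck of the clay carafe, so that all of them lie down in its belly. Then start the steeping timer: push its big front button fully in, with the timer backed against the edge of the thick chopping block, and let the button go. Leave the carafe and the timer standing upright, and do not disturb the mug, the pepper mill or the jar.

Things in the scene. Friction and masses are not known exactly. Their poses are not given: they have to be found in the camera images.
- lime_1_centre (a point): one of three identical dried limes: hard, dull brown, nearly round, 30 mm across and 28.5 mm tall, standing on a small flat base on the pale serving board, about 90 mm from the next (20 g). This point is its centre, half-way up. Its direction does not matter
- lime_2_centre (a point): one of three identical dried limes: hard, dull brown, nearly round, 30 mm across and 28.5 mm tall, standing on a small flat base on the pale serving board, about 90 mm from the next (20 g). This point is its centre, half-way up. Its direction does not matter
- lime_3_centre (a point): one of three identical dried limes: hard, dull brown, nearly round, 30 mm across and 28.5 mm tall, standing on a small flat base on the pale serving board, about 90 mm from the next (20 g). This point is its centre, half-way up. Its direction does not matter
- carafe: plain terracotta carafe with no handle, loose, 0.7 kg, 185 mm tall: belly 104 mm across up to about 70 mm height, narrowing from there to a neck 51 mm across outside (about 42 mm inside, at 165 mm height) and a lip flared to 60 mm. Inner floor 6 mm above the worktop; belly ends 110 mm above it. Origin: centre of its underside; z up
- carafe_mouth (a point): centre of the carafe's round mouth, at the height of the lip (185 mm above the worktop); the opening there is about 50 mm across
- board: pale wooden serving board lying fixed on the worktop, 90 x 280 x 12 mm, its long side along its y axis; the limes stand on its top. Origin: centre of its underside
- timer: small white kitchen timer, loose, about 0.23 kg, an upright block 40 mm deep (x) x 90 mm wide (y) x 58 mm tall with a display strip and one big round button on its front. Origin: centre of its underside; the front with the button faces its -x, its back faces the chopping block (+x), z up. It slides on the worktop when pushed, until its back meets the block
- start_button_top (a point): centre of the outer face of the timer's round start button, 24 mm across, 25 mm above the worktop and 42 mm in front of the timer origin. It stands 10 mm proud of a fixed round white collar, 40 mm across, which itself stands 12 mm proud of the front; it is pushed level, along the timer's +x
- start_button (a joint): travel of the start button: 0 out, 0.006 m fully in; it springs back, and needs about 4 N to go fully in. Pushing lightly only slides the timer until it is backed by the block
- block: thick striped wooden chopping block fixed on the worktop, 140 (x) x 240 (y) x 46 mm tall. Origin: centre of its underside; its front edge looks to its -x, towards the timer
- block_front (a point): middle of the chopping block's front (-x) upright face, 27 mm above the worktop; the timer's back starts 15 to 45 mm in front of it
- mug: white patterned mug with a handle, 92 x 127 x 95 mm, a bystander. Origin: centre of its underside
- pepper_mill: turned wooden pepper mill, 58 mm across, 150 mm tall, a bystander. Origin: centre of its underside
- honey_jar: brown jar with a dark lid, 70 mm across, 104 mm tall, a bystander. Origin: centre of its underside

How it is judged (in metres and radians):
On the way, in this order (a step that is already met when the one before it is completed fails the run):
1. one lime is down in the carafe (((z of lime_1_centre in the frame of carafe between 0 and 0.11 m and horizontal distance between lime_1_centre and carafe_mouth below 0.06 m) or (z of lime_2_centre in the frame of carafe between 0 and 0.11 m and horizontal distance between lime_2_centre and carafe_mouth below 0.06 m) or (z of lime_3_centre in the frame of carafe between 0 and 0.11 m and horizontal distance between lime_3_centre and carafe_mouth below 0.06 m))), for 0.2 s.
2. two limes are down in the carafe ((((z of lime_1_centre in the frame of carafe between 0 and 0.11 m and horizontal distance between lime_1_centre and carafe_mouth below 0.06 m) and (z of lime_2_centre in the frame of carafe between 0 and 0.11 m and horizontal distance between lime_2_centre and carafe_mouth below 0.06 m)) or ((z of lime_1_centre in the frame of carafe between 0 and 0.11 m and horizontal distance between lime_1_centre and carafe_mouth below 0.06 m) and (z of lime_3_centre in the frame of carafe between 0 and 0.11 m and horizontal distance between lime_3_centre and carafe_mouth below 0.06 m)) or ((z of lime_2_centre in the frame of carafe between 0 and 0.11 m and horizontal distance between lime_2_centre and carafe_mouth below 0.06 m) and (z of lime_3_centre in the frame of carafe between 0 and 0.11 m and horizontal distance between lime_3_centre and carafe_mouth below 0.06 m)))), for 0.2 s.
3. all three limes are down in the carafe (z of lime_1_centre in the frame of carafe between 0 and 0.11 m and horizontal distance between each of lime_1_centre, lime_2_centre, lime_3_centre and carafe_mouth below 0.06 m and z of lime_2_centre in the frame of carafe between 0 and 0.11 m and z of lime_3_centre in the frame of carafe between 0 and 0.11 m), for 0.2 s.
4. the start button is pushed in (more than 4 mm) while the timer is backed against the chopping block (value of joint start_button above 0.004 m and contact force between timer and block above 1 N), for 0.05 s.
At the end, for the whole second after the job is handed in: all three limes lie inside the carafe, lower than 110 mm above its underside; carafe (within 0.1 rad) and timer (within 0.15 rad) stand upright and still; the start button is out again (under 2 mm) (all of step 3 and angle between carafe's own z axis and vertical below 0.1 rad and angle between timer's own z axis and vertical below 0.15 rad and value of joint start_button below 0.002 m and linear speed of each of carafe, timer below 0.02 m/s); the robot touches nothing.
It fails at once if the start button is pressed before all three limes are in the carafe (value of joint start_button above 0.004 m and not ((z of lime_1_centre in the frame of carafe between 0 and 0.11 m and horizontal distance between lime_1_centre and carafe_mouth below 0.06 m) and (z of lime_2_centre in the frame of carafe between 0 and 0.11 m and horizontal distance between lime_2_centre and carafe_mouth below 0.06 m) and (z of lime_3_centre in the frame of carafe between 0 and 0.11 m and horizontal distance between lime_3_centre and carafe_mouth below 0.06 m))).
It fails at once if the carafe is tipped by more than 0.5 rad (angle between carafe's own z axis and vertical above 0.5 rad).
It fails at once if the patterned mug with a handle is shifted by more than 40 mm or knocked over (distance of mug from where it was at the start of the episode above 0.04 m or angle between mug's own z axis and vertical above 0.4 rad).
It fails at once if the turned wooden pepper mill is shifted by more than 40 mm or knocked over (distance of pepper_mill from where it was at the start of the episode above 0.04 m or angle between pepper_mill's own z axis and vertical above 0.4 rad).
It fails at once if the dark-lidded jar is shifted by more than 40 mm or knocked over (distance of honey_jar from where it was at the start of the episode above 0.04 m or angle between honey_jar's own z axis and vertical above 0.4 rad).
It also fails if it takes over 69 s, if anything falls off the work surface, if the arm or the gripper's body presses on something with over 40 N, if the wrist force passes 120 N, or if a joint passes its speed limit or range.

## Working session

There is one attempt and no reset: what is moved stays moved. The work goes in short steps, Python scripts to look and compute and a tool call to move; the robot and the scene stay as the last step left them, time stands still between calls to the robot, and variables do not carry over. Pictures are saved under pics/ and viewed, about 8 in all and at most 12, crops included, and the job is handed in when it is done.

Besides the shell and the picture viewer there is one more tool, called after ">>>" as name(argument=value, ...), one argument or row to a line, values as JSON. drive_tool: Moves the arm, as the interface text tells. Shift numbers are shares of 0.12 m and turn numbers shares of 2 rad, none past 1 either way. Its arguments: {"type":"object","properties":{"series":{"type":"array","items":{"type":"array","items":{"type":"number","minimum":-1,"maximum":1}}},"fingers":{"type":"number"}},"required":["series"]}

```bash
mkdir -p pics; cat > h.py <<'E'
import numpy as np, cv2
from station import telemetry, capture, order, r
def snap(n,name):
    c=capture(n); cv2.imwrite(f'pics/{name}.png',c['color']); return c
def ray(c,u,v):
    d=np.array([(u-c['cx'])/c['fx'],-(v-c['cy'])/c['fy'],-1.]); return np.array(c['eye']),np.array(c['attitude'])@d
def on(c,u,v,z):
    e,d=ray(c,u,v); return e+d*(z-e[2])/d[2]
def proj(c,p):
    q=np.array(c['attitude']).T@(np.array(p)-np.array(c['eye'])); return c['cx']+c['fx']*q[0]/-q[2], c['cy']-c['fy']*q[1]/-q[2]
def two(c1,p1,c2,p2):
    (a,d),(b,e)=ray(c1,*p1),ray(c2,*p2)
    t=np.linalg.lstsq(np.c_[d,-e],b-a,rcond=None)[0]; return (a+t[0]*d+b+t[1]*e)/2, np.linalg.norm(a+t[0]*d-b-t[1]*e)
E
python3 - <<'E'
from h import *
for n in('top','side'):
    c=snap(n,n+'0'); print({k:np.round(v,3).tolist() if k!='color' else 0 for k,v in c.items()})
s=telemetry.sense(); print(s)
E
```

```text
{'color': 0, 'fx': 478.004, 'fy': 478.004, 'cx': 320.219, 'cy': 191.988, 'eye': [-0.065, 0.028, 1.504], 'attitude': [[-0.057, 0.9, -0.432], [-0.998, -0.046, 0.036], [0.013, 0.433, 0.901]]}
{'color': 0, 'fx': 400.722, 'fy': 400.722, 'cx': 318.029, 'cy': 198.853, 'eye': [0.402, 0.738, 0.805], 'attitude': [[-0.977, 0.131, -0.17], [-0.214, -0.646, 0.733], [-0.014, 0.752, 0.659]]}
{'time_s': 0.1, 'joints': array([-5.58280671e+01,  2.20852930e+01,  3.87655909e-01, -2.46162884e-02,
       -6.84114212e+01, -1.48166844e+01]), 'joint_velocities': array([ 0.03507459, -0.14482129,  0.25987425,  0.11087537, -0.02914272,
        0.04534525]), 'effort': array([-1.26295712e-03, -3.91689062e+01,  1.87936521e+01,  4.23183829e+00,
        1.35076343e-02, -6.87523493e-05]), 'tcp_pos': array([ 0.20702675, -0.58928798,  0.2912822 ]), 'ee_rot': array([[-9.43534277e-01, -3.31274091e-01, -7.38568954e-04],
       [-3.31274899e-01,  9.43532567e-01,  1.79917201e-03],
       [ 1.00844790e-04,  1.94224982e-03, -9.99998109e-01]]), 'wrist_force': array([-0.03879458,  0.22249405, -0.12417833]), 'moment': array([0.02637503, 0.01188362, 0.00197085]), 'gripper_width': 1.0002514673716316}
```

View pics/top0.png

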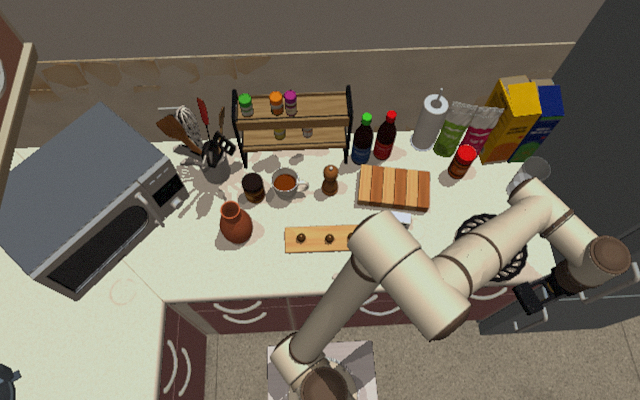

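View pics/side0.png

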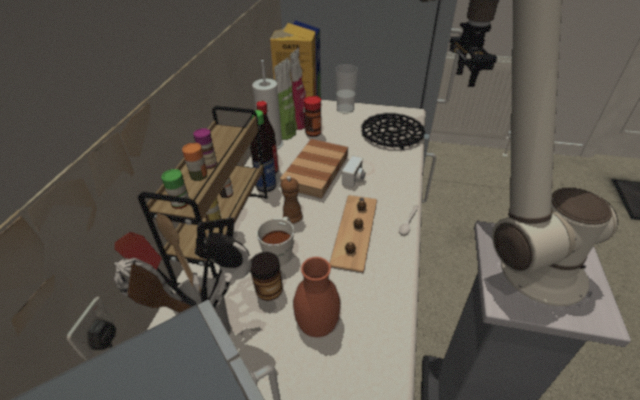

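The top view shows two limes at about (300,238) and (329,239), with the third hidden by the arm. The carafe mouth is near (231,206) and the block near (395,188). The side view shows all three limes at about (350,248), (358,224) and (361,205), the carafe mouth near (316,268), and the timer near (353,172).

```bash
python3 - <<'E'
from h import *
t=capture('top'); s=capture('side')
def blobs(c,x0,y0,x1,y1,nm):
    g=c['color'][y0:y1,x0:x1]; v=g.max(2)
    m=(v<105).astype(np.uint8)
    n,l,st,ce=cv2.connectedComponentsWithStats(m)
    for i in range(1,n):
        if 15<st[i,4]<400:
            b=st[i]; u,w=b[0]+b[2]/2+x0-.5,b[1]+b[3]/2+y0-.5
            print(nm,(u,w),b.tolist(),np.round(on(c,u,w,.026),4))
blobs(t,286,228,348,250,'top'); blobs(s,340,198,374,260,'side')
print('mouth', two(t,(231,206),s,(316,267)), on(t,231,206,.185), on(s,316,267,.185))
a=cv2.resize(s['color'][125:265,300:400],None,fx=4,fy=4,interpolation=2)
b=cv2.resize(s['color'][240:345,280:355],None,fx=5,fy=5,interpolation=2)
d=cv2.resize(t['color'][160:250,210:320],None,fx=4,fy=4,interpolation=2)
o=np.zeros((560,800,3),np.uint8); o[:,:400]=a; o[:525,400:775]=b
cv2.imwrite('pics/crop1.png',o)
E
```

```text
top (np.float64(300.5), np.float64(238.0)) [11, 6, 8, 9, 56] [0.4795 0.0425 0.026 ]
top (np.float64(329.0), np.float64(238.5)) [39, 6, 9, 10, 56] [ 0.4728 -0.0507  0.026 ]
side (np.float64(361.0), np.float64(204.5)) [17, 0, 9, 14, 93] [ 0.4757 -0.1293  0.026 ]
side (np.float64(358.0), np.float64(224.5)) [14, 21, 9, 12, 89] [ 0.4727 -0.0462  0.026 ]
side (np.float64(350.0), np.float64(248.5)) [5, 45, 11, 12, 103] [0.4806 0.0449 0.026 ]
mouth (array([0.52732728, 0.24650759, 0.18715226]), np.float64(0.010648964869238609)) [0.53396993 0.24588579 0.185     ] [0.52258643 0.24765112 0.185     ]
```

View pics/crop1.png

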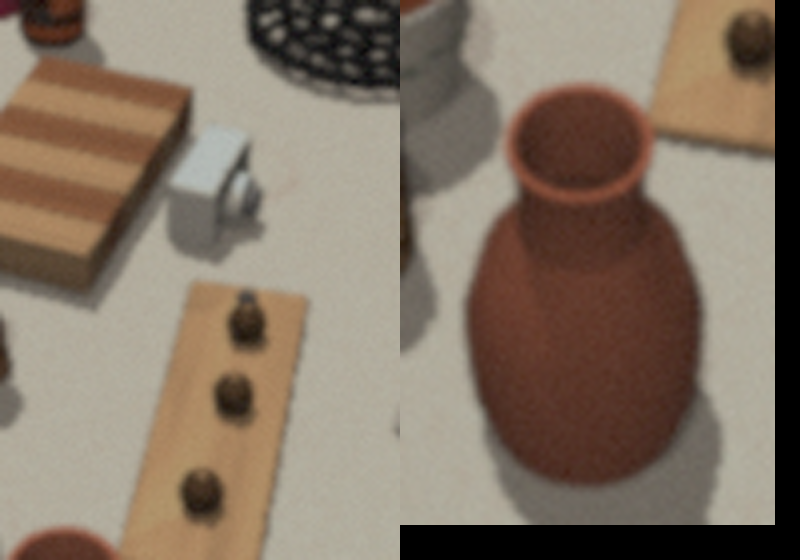

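The crop shows the carafe mouth ellipse centred at about side px (316,269), the timer button facing the robot, and the limes standing on the board. I'm moving towards lime 1.

>>> drive_tool(
  series=[
    [-0.3, 0.33, 0, 0.09],
    [-0.6, 0.66, 0, 0.168],
    [-0.92, 1, 0, 0.168],
    [-0.92, 1, 0, 0.168],
  ],
  fingers=60,
)

```text
time_s: 0.7
tcp_pos: [0.2724, -0.4372, 0.2927]
ee_rot: [[-1.0, -0.006, 0.001], [-0.006, 1.0, 0.0], [-0.001, 0.0, -1.0]]
wrist_force: [0.9, -0.5, -0.2]
gripper_width: 0.708
```

>>> drive_tool(
  series=[
    [-0.2, 0.35, 0, 0],
    [-0.4, 0.7, 0, 0],
    [-0.59, 1, 0, 0],
    [-0.59, 1, 0, 0],
  ],
)

```text
time_s: 1.2
tcp_pos: [0.3432, -0.3187, 0.2924]
ee_rot: [[-1.0, -0.005, 0.001], [-0.005, 1.0, -0.0], [-0.001, -0.0, -1.0]]
wrist_force: [-0.3, -0.1, 0.3]
gripper_width: 0.69
```

>>> drive_tool(
  series=[
    [-0.2, 0.35, 0, 0],
    [-0.4, 0.7, 0, 0],
    [-0.55, 1, 0, 0],
    [-0.55, 1, 0, 0],
  ],
)

```text
time_s: 1.7
tcp_pos: [0.4088, -0.1991, 0.2922]
ee_rot: [[-1.0, -0.004, 0.0], [-0.004, 1.0, -0.0], [-0.0, -0.0, -1.0]]
wrist_force: [-0.6, -0.5, 0.4]
gripper_width: 0.689
```

>>> drive_tool(
  series=[
    [-0.2, 0.35, 0, 0],
    [-0.3, 0.7, 0, 0],
    [-0.4, 1, 0, 0],
    [-0.4, 1, 0, 0],
  ],
)

```text
time_s: 2.2
tcp_pos: [0.4564, -0.0794, 0.2921]
ee_rot: [[-1.0, -0.003, -0.0], [-0.003, 1.0, -0.0], [0.0, -0.0, -1.0]]
wrist_force: [-1.1, -0.6, -0.0]
gripper_width: 0.688
```

>>> drive_tool(
  series=[
    [-0.1, 0.5, 0.2, 0],
    [-0.2, 1, 0.6, 0],
    [-0.2, 1, 0.9, 0],
    [-0.2, 1, 0.9, 0],
  ],
)

```text
time_s: 2.7
tcp_pos: [0.4778, 0.039, 0.1811]
ee_rot: [[-1.0, -0.001, -0.008], [-0.001, 1.0, -0.003], [0.008, -0.003, -1.0]]
wrist_force: [-0.2, -0.1, 0.7]
gripper_width: 0.693
```

```bash
python3 - <<'E'
from h import *
s=snap('side','s1'); t=snap('top','t1')
a=cv2.resize(s['color'][125:325,280:400],None,fx=3,fy=3,interpolation=2)
b=cv2.resize(t['color'][160:310,205:425],None,fx=2,fy=2,interpolation=2)
o=np.zeros((600,800,3),np.uint8); o[:,:360]=a; o[:300,360:800]=b
cv2.imwrite('pics/crop2.png',o)
E
```

```text
(no output)
```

View pics/crop2.png

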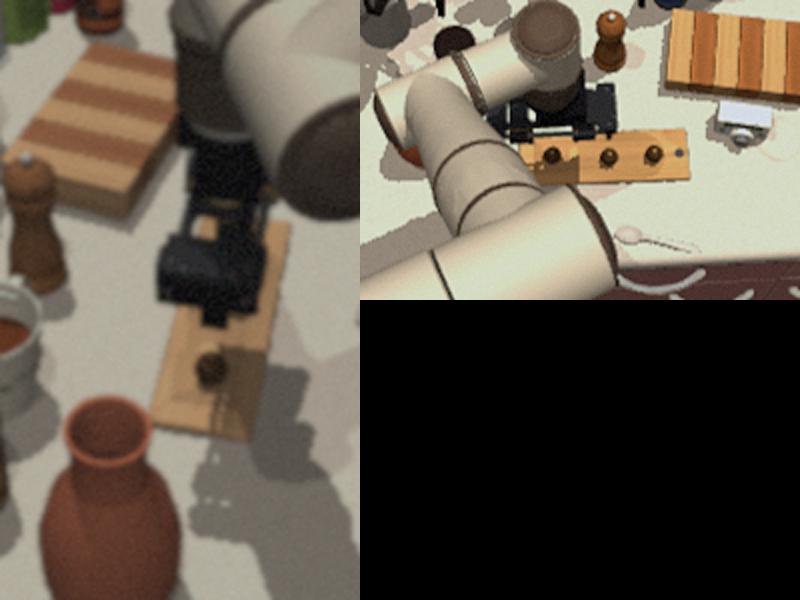

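The crop shows the open gripper above lime 1 with its jaws along the board, and all three limes now visible in the top view at about (301,238), (329.5,238.5) and (351.5,236.5). The timer button is near top px (395.5,229).

>>> drive_tool(
  series=[
    [-0.02, 0.04, 0.2, 0],
    [-0.02, 0.04, 0.45, 0],
    [-0.02, 0.04, 0.65, 0],
    [-0.02, 0.04, 0.78, 0],
    [-0.02, 0.04, 0.78, 0],
    [-0.02, 0.04, 0.78, 0],
  ],
)

```text
time_s: 3.55
tcp_pos: [0.4831, 0.045, 0.0923]
ee_rot: [[-1.0, -0.001, 0.003], [-0.001, 1.0, 0.001], [-0.003, 0.001, -1.0]]
wrist_force: [-0.0, -0.3, -0.4]
gripper_width: 0.69
```

```bash
python3 - <<'E'
from h import *
t=cv2.imread('pics/t1.png'); ct=capture('top'); cs=capture('side')
g=t[225:250,286:372]; m=(g.max(2)<105).astype(np.uint8)
n,l,st,ce=cv2.connectedComponentsWithStats(m)
for i in range(1,n):
    if st[i,4]>15:
        b=st[i]; u,w=b[0]+b[2]/2+286-.5,b[1]+b[3]/2+225-.5
        print((u,w),b.tolist(),np.round(on(ct,u,w,.026),4))
# side view: lime 3, start picture
print('L3 side',on(cs,361.5,206,.026))
# carafe mouth in both start pictures: rim extents
for nm,c,(x0,y0,x1,y1) in(('top0',ct,(215,195,250,222)),('side0',cs,(298,255,335,285))):
    im=cv2.imread(f'pics/{nm}.png').astype(int); g=im[y0:y1,x0:x1]
    m=(g[...,2]-g[...,0]>35)
    ys=np.where(m.any(1))[0]; print(nm,'top row',ys.min()+y0)
    for y in range(ys.min(),m.shape[0],2):
        xs=np.where(m[y])[0]; print(y+y0,xs.min()+x0,xs.max()+x0,end='; ')
    print()
E
```

```text
(np.float64(309.0), np.float64(228.0)) [0, 0, 47, 7, 167] [0.5131 0.0131 0.026 ]
(np.float64(302.5), np.float64(240.0)) [6, 9, 22, 13, 153] [0.4722 0.0363 0.026 ]
(np.float64(329.0), np.float64(238.5)) [39, 9, 9, 10, 63] [ 0.4728 -0.0507  0.026 ]
(np.float64(351.0), np.float64(237.5)) [61, 8, 9, 10, 60] [ 0.4725 -0.123   0.026 ]
L3 side [ 0.47339853 -0.12314197  0.026     ]
top0 top row 195
195 226 249; 197 227 249; 199 248 249; 201 224 235; 203 223 238; 205 221 239; 207 220 239; 209 220 243; 211 220 245; 213 221 246; 215 221 248; 217 221 249; 219 220 249; 221 220 249; 
side0 top row 255
255 331 334; 257 309 334; 259 306 334; 261 304 334; 263 302 334; 265 301 334; 267 301 331; 269 300 330; 271 301 330; 273 302 329; 275 303 328; 277 304 327; 279 305 326; 281 302 329; 283 300 331;
```

>>> drive_tool(
  series=[
    [0.02, 0, 0.05, 0],
    [0.02, 0, 0.05, 0],
  ],
)

```text
time_s: 3.9
tcp_pos: [0.4789, 0.0452, 0.0844]
ee_rot: [[-1.0, -0.002, -0.001], [-0.002, 1.0, -0.0], [0.001, -0.0, -1.0]]
wrist_force: [-1.5, 0.1, -0.8]
gripper_width: 0.69
```

>>> drive_tool(
  series=[
    [0, 0, 0, 0],
    [0, 0, 0, 0],
    [0, 0, 0, 0],
    [0, 0, 0, 0],
    [0, 0, -0.1, 0],
    [0, 0, -0.3, 0],
    [0, 0, -0.6, 0],
    [0, 0, -1, 0],
  ],
  fingers=20,
)

```text
time_s: 4.9
tcp_pos: [0.4788, 0.0451, 0.2059]
ee_rot: [[-1.0, -0.002, -0.002], [-0.002, 1.0, -0.001], [0.002, -0.001, -1.0]]
wrist_force: [2.0, 0.2, -0.6]
gripper_width: 0.315
```

```bash
python3 - <<'E'
from h import *
ct=capture('top'); cs=capture('side'); cv2.imwrite('pics/s2.png',cs['color'])
for p in((230,208),(230,209)): print(on(ct,*p,.185),two(ct,p,cs,(315.7,269)))
print(on(cs,315.7,269,.185))
p=[proj(ct,np.array([.528,.247,.185])+.03*np.array([np.cos(a),np.sin(a),0])) for a in np.linspace(0,6.28,40)]
q=[proj(cs,np.array([.528,.247,.185])+.03*np.array([np.cos(a),np.sin(a),0])) for a in np.linspace(0,6.28,40)]
for e in(p,q): e=np.array(e); print(e.min(0),e.max(0))
E
```

```text
[0.52753132 0.24872501 0.185     ] (array([0.52528829, 0.24957914, 0.18307146]), np.float64(0.005850897473322603))
[0.52424476 0.24864493 0.185     ] (array([0.52409206, 0.24942808, 0.18188234]), np.float64(0.002907978960767349))
[0.52207959 0.25262954 0.185     ]
[220.53701039 198.78319637] [240.58839661 217.04880405]
[298.20690378 254.71679405] [328.60082197 278.61434398]
```

>>> drive_tool(
  series=[
    [0, 0, -0.4, 0],
    [-0.05, 0.2, -0.65, 0],
    [-0.12, 0.5, -0.65, 0],
    [-0.2, 0.85, -0.65, 0],
    [-0.2, 0.85, -0.65, 0],
  ],
)

```text
time_s: 5.62
tcp_pos: [0.5035, 0.1493, 0.2826]
ee_rot: [[-1.0, -0.005, 0.0], [-0.005, 1.0, 0.0], [-0.0, 0.0, -1.0]]
wrist_force: [-0.7, -0.6, -0.9]
gripper_width: 0.313
```

>>> drive_tool(
  series=[
    [-0.07, 0.3, 0, 0],
    [-0.13, 0.6, 0, 0],
    [-0.185, 0.85, 0, 0],
    [-0.185, 0.85, 0, 0],
    [-0.185, 0.85, 0, 0],
  ],
)

```text
time_s: 6.25
tcp_pos: [0.5249, 0.2484, 0.2825]
ee_rot: [[-1.0, -0.001, -0.001], [-0.001, 1.0, -0.001], [0.001, -0.001, -1.0]]
wrist_force: [-0.2, 0.4, -0.9]
gripper_width: 0.315
```

```bash
python3 - <<'E'
from h import *
s=snap('side','s3'); t=snap('top','t3')
p=np.array(telemetry.sense()['tcp_pos']); print(p)
for c in (t,s): print(proj(c,p-[0,0,.07]),proj(c,p-[0,0,.058]))
a=cv2.resize(s['color'][170:320,260:380],None,fx=4,fy=4,interpolation=2)
b=cv2.resize(t['color'][130:250,190:270],None,fx=4,fy=4,interpolation=2)
o=np.zeros((600,800,3),np.uint8); o[:,:480]=a; o[:480,480:800]=b
cv2.imwrite('pics/crop3.png',o)
E
```

```text
[0.52500646 0.24824136 0.28279379]
(np.float64(228.66255612695483), np.float64(204.9813435773536)) (np.float64(228.00775454983187), np.float64(203.30745884992209))
(np.float64(314.4560688388613), np.float64(257.7786048009938)) (np.float64(314.3317340558497), np.float64(253.6446983049562))
```

View pics/crop3.png

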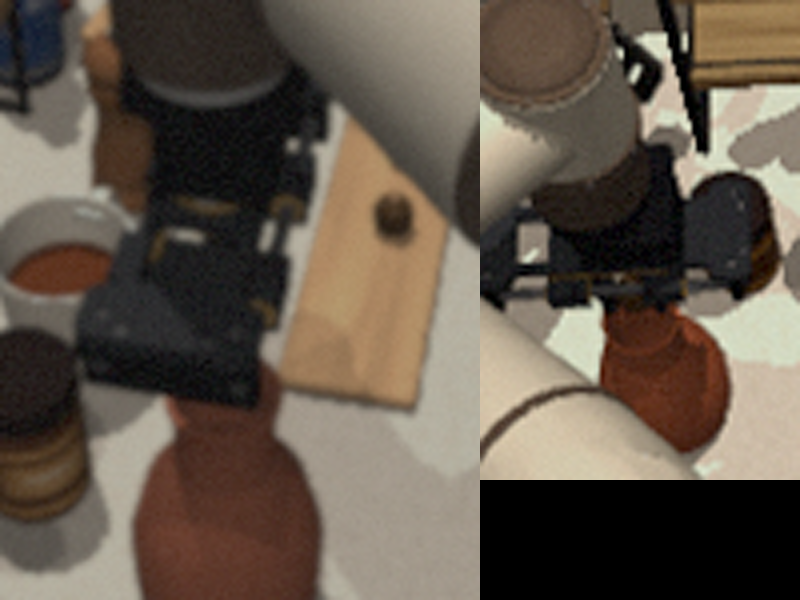

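The crop shows the gripper directly over the mouth. In the side view the rim is centred near column 315 under the fingers, but the lime itself is hidden. I'm lowering and releasing.

>>> drive_tool(
  series=[
    [0, 0.015, 0.08, 0],
    [0, 0.015, 0.16, 0],
    [0, 0.015, 0.16, 0],
    [0, 0.015, 0.16, 0],
  ],
)

```text
time_s: 6.85
tcp_pos: [0.5254, 0.2512, 0.2634]
ee_rot: [[-1.0, -0.002, 0.0], [-0.002, 1.0, -0.0], [-0.0, -0.0, -1.0]]
wrist_force: [-0.4, -0.0, 0.5]
gripper_width: 0.316
```

>>> drive_tool(
  series=[
    [0, 0, 0, 0],
    [0, 0, 0, 0],
    [0, 0, 0, 0],
    [0, 0, 0, 0],
    [0, 0, -0.3, 0],
    [0, 0, -0.4, 0],
  ],
  fingers=60,
)

```text
time_s: 7.6
tcp_pos: [0.526, 0.2516, 0.3137]
ee_rot: [[-1.0, -0.002, 0.004], [-0.002, 1.0, 0.002], [-0.004, 0.002, -1.0]]
wrist_force: [-0.9, 0.5, -0.1]
gripper_width: 0.685
```

>>> drive_tool(
  series=[
    [0.07, -0.35, 0, 0],
    [0.13, -0.7, 0, 0],
    [0.2, -1, 0, 0],
    [0.2, -1, 0, 0],
  ],
)

```text
time_s: 8.1
tcp_pos: [0.5006, 0.1292, 0.3114]
ee_rot: [[-1.0, 0.001, -0.0], [0.001, 1.0, 0.0], [0.0, 0.0, -1.0]]
wrist_force: [0.5, 0.5, -0.2]
gripper_width: 0.686
```

>>> drive_tool(
  series=[
    [0.07, -0.35, 0, 0],
    [0.13, -0.7, 0, 0],
    [0.2, -1, 0, 0],
    [0.2, -1, 0, 0],
  ],
)

```text
time_s: 8.6
tcp_pos: [0.4773, 0.01, 0.3113]
ee_rot: [[-1.0, 0.001, -0.0], [0.001, 1.0, 0.0], [0.0, 0.0, -1.0]]
wrist_force: [-0.1, 0.4, -0.5]
gripper_width: 0.691
```

```bash
python3 - <<'E'
from h import *
s=snap('side','s4'); t=snap('top','t4')
a=cv2.resize(s['color'][190:340,280:400],None,fx=4,fy=4,interpolation=2)
b=cv2.resize(t['color'][130:250,190:270],None,fx=4,fy=4,interpolation=2)
o=np.zeros((600,800,3),np.uint8); o[:,:480]=a; o[:480,480:800]=b
cv2.imwrite('pics/crop4.png',o)
E
```

```text
(no output)
```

View pics/crop4.png

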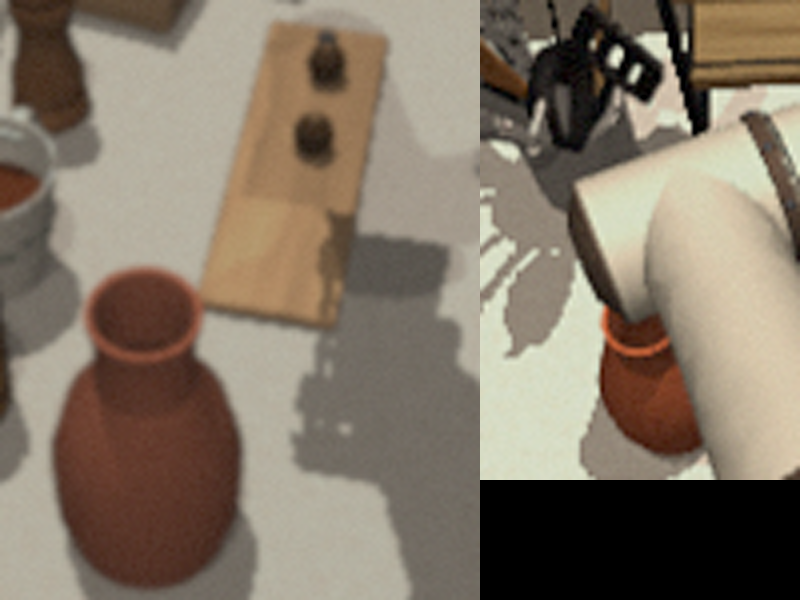

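The crop shows the first lime gone from view, so it is inside. The carafe is unmoved, with its rim still centred at about side px (316,269), and two limes remain on the board. Next is lime 2.

>>> drive_tool(
  series=[
    [0.037, -0.3, 0.1, 0],
    [0.037, -0.49, 0.5, 0],
    [0.037, -0.49, 0.95, 0],
    [0.037, -0.49, 0.95, 0],
  ],
  fingers=55,
)

```text
time_s: 9.2
tcp_pos: [0.4716, -0.0473, 0.1941]
ee_rot: [[-1.0, -0.002, -0.009], [-0.002, 1.0, -0.002], [0.009, -0.002, -1.0]]
wrist_force: [0.2, 1.0, 1.5]
gripper_width: 0.635
```

>>> drive_tool(
  series=[
    [0, 0, 0.3, 0],
    [0, 0, 0.6, 0],
    [0, 0, 0.8, 0],
    [0, 0, 0.92, 0],
    [0, 0, 0.92, 0],
    [0, 0, 0.92, 0],
  ],
)

```text
time_s: 9.95
tcp_pos: [0.475, -0.0469, 0.0886]
ee_rot: [[-1.0, -0.003, 0.003], [-0.003, 1.0, 0.0], [-0.003, 0.0, -1.0]]
wrist_force: [-0.5, -0.7, 0.9]
gripper_width: 0.633
```

>>> drive_tool(
  series=[
    [0, -0.01, 0.02, 0],
    [0, -0.01, 0.02, 0],
    [0, -0.01, 0.02, 0],
    [0, -0.01, 0.02, 0],
    [0, -0.01, 0.02, 0],
    [0, -0.01, -0.1, 0],
    [0, -0.01, -0.3, 0],
    [0, -0.01, -0.6, 0],
    [0, -0.01, -1, 0],
    [0, -0.01, -1, 0],
  ],
  fingers=20,
)

```text
time_s: 11.2
tcp_pos: [0.4754, -0.0486, 0.2106]
ee_rot: [[-1.0, -0.002, 0.009], [-0.002, 1.0, 0.001], [-0.009, 0.001, -1.0]]
wrist_force: [0.1, -0.0, -1.0]
gripper_width: 0.314
```

>>> drive_tool(
  series=[
    [0, 0, -0.3, 0],
    [-0.05, 0.3, -0.65, 0],
    [-0.12, 0.65, -0.65, 0],
    [-0.15, 1, -0.65, 0],
    [-0.15, 1, -0.65, 0],
  ],
)

```text
time_s: 11.82
tcp_pos: [0.491, 0.0732, 0.2838]
ee_rot: [[-1.0, -0.005, -0.002], [-0.005, 1.0, -0.0], [0.002, -0.0, -1.0]]
wrist_force: [-0.5, -0.2, -0.5]
gripper_width: 0.312
```

>>> drive_tool(
  series=[
    [-0.05, 0.33, 0, 0],
    [-0.1, 0.66, 0, 0],
    [-0.15, 1, 0, 0],
    [-0.15, 1, 0, 0],
    [-0.15, 1, 0, 0],
  ],
)

```text
time_s: 12.45
tcp_pos: [0.5085, 0.1903, 0.2841]
ee_rot: [[-1.0, -0.001, -0.002], [-0.001, 1.0, -0.001], [0.002, -0.001, -1.0]]
wrist_force: [1.6, -0.5, -0.6]
gripper_width: 0.316
```

>>> drive_tool(
  series=[
    [-0.07, 0.25, 0, 0],
    [-0.14, 0.5, 0, 0],
    [-0.14, 0.5, 0.08, 0],
    [-0.14, 0.5, 0.17, 0],
    [-0.14, 0.5, 0.17, 0],
    [-0.14, 0.5, 0.17, 0],
  ],
)

```text
time_s: 13.2
tcp_pos: [0.5257, 0.2505, 0.2649]
ee_rot: [[-1.0, -0.001, 0.0], [-0.001, 1.0, -0.0], [-0.0, -0.0, -1.0]]
wrist_force: [0.1, 0.6, -0.2]
gripper_width: 0.316
```

>>> drive_tool(
  series=[
    [0, 0, 0, 0],
    [0, 0, 0, 0],
    [0, 0, 0, 0],
    [0, 0, 0, 0],
    [0, 0, -0.3, 0],
    [0, 0, -0.4, 0],
  ],
  fingers=55,
)

```text
time_s: 13.95
tcp_pos: [0.5264, 0.2517, 0.3149]
ee_rot: [[-1.0, -0.002, 0.003], [-0.002, 1.0, 0.002], [-0.003, 0.002, -1.0]]
wrist_force: [0.2, -0.0, -0.5]
gripper_width: 0.634
```

>>> drive_tool(
  series=[
    [0.07, -0.35, 0, 0],
    [0.13, -0.7, 0, 0],
    [0.2, -1, 0, 0],
    [0.2, -1, 0, 0],
  ],
)

```text
time_s: 14.45
tcp_pos: [0.501, 0.1293, 0.3126]
ee_rot: [[-1.0, 0.001, -0.001], [0.001, 1.0, 0.0], [0.001, 0.0, -1.0]]
wrist_force: [0.4, -0.0, -0.1]
gripper_width: 0.63
```

>>> drive_tool(
  series=[
    [0.05, -0.35, 0, 0],
    [0.1, -0.7, 0, 0],
    [0.16, -1, 0, 0],
    [0.16, -1, 0, 0],
  ],
)

```text
time_s: 14.95
tcp_pos: [0.4826, 0.01, 0.3125]
ee_rot: [[-1.0, 0.001, -0.0], [0.001, 1.0, 0.0], [0.0, 0.0, -1.0]]
wrist_force: [-0.6, 0.2, -0.2]
gripper_width: 0.635
```

>>> drive_tool(
  series=[
    [0.02, -0.35, 0, 0],
    [0.03, -0.7, 0, 0],
    [0.05, -1, 0, 0],
    [0.05, -1, 0, 0],
  ],
)

```text
time_s: 15.45
tcp_pos: [0.4776, -0.1095, 0.3122]
ee_rot: [[-1.0, 0.0, -0.0], [0.0, 1.0, 0.0], [0.0, 0.0, -1.0]]
wrist_force: [-0.1, -0.4, -0.1]
gripper_width: 0.634
```

```bash
python3 - <<'E'
from h import *
s=snap('side','s5'); t=snap('top','t5')
a=cv2.resize(s['color'][160:340,270:400],None,fx=3,fy=3,interpolation=2)
b=cv2.resize(t['color'][130:260,205:315],None,fx=3,fy=3,interpolation=2)
o=np.zeros((600,800,3),np.uint8); o[:540,:390]=a; o[:390,400:730]=b
cv2.imwrite('pics/crop5.png',o)
E
```

```text
(no output)
```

View pics/crop5.png

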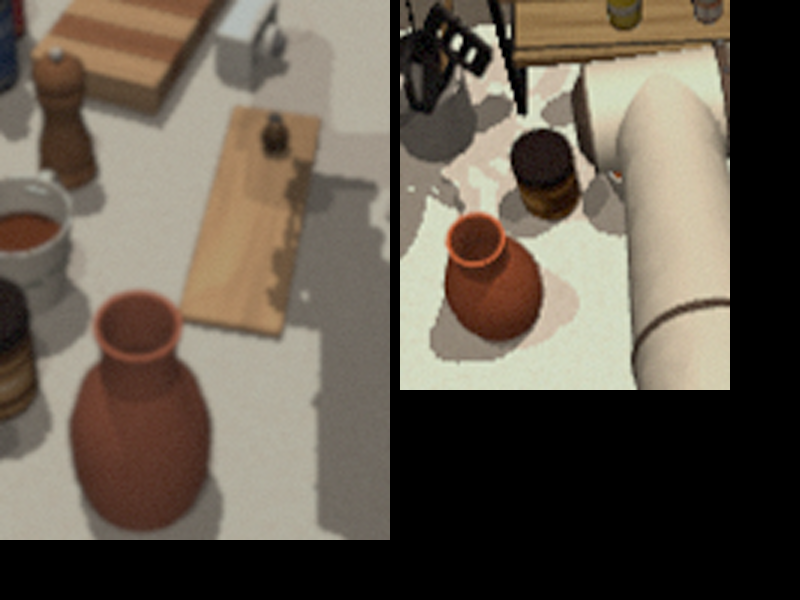

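The crop shows lime 2 gone from view and only lime 3 left on the board. The carafe is unmoved and upright, with its rim centred at about top px (230,209.7). Next is lime 3.

>>> drive_tool(
  series=[
    [0.03, -0.11, 0.3, 0],
    [0.03, -0.11, 0.6, 0],
    [0.03, -0.11, 0.95, 0],
    [0.03, -0.11, 0.95, 0],
  ],
)

```text
time_s: 16.05
tcp_pos: [0.4722, -0.1209, 0.1961]
ee_rot: [[-1.0, -0.003, -0.007], [-0.003, 1.0, -0.0], [0.007, -0.0, -1.0]]
wrist_force: [-0.1, -0.3, -0.0]
gripper_width: 0.629
```

>>> drive_tool(
  series=[
    [0, 0, 0.3, 0],
    [0, 0, 0.6, 0],
    [0, 0, 0.8, 0],
    [0, 0, 0.93, 0],
    [0, 0, 0.93, 0],
    [0, 0, 0.93, 0],
  ],
)

```text
time_s: 16.8
tcp_pos: [0.475, -0.1216, 0.0886]
ee_rot: [[-1.0, -0.003, 0.003], [-0.003, 1.0, -0.0], [-0.003, -0.0, -1.0]]
wrist_force: [1.1, 0.1, -0.2]
gripper_width: 0.634
```

>>> drive_tool(
  series=[
    [0, 0, 0.02, 0],
    [0, 0, 0.02, 0],
    [0, 0, 0.02, 0],
    [0, 0, 0.02, 0],
    [0, 0, 0.02, 0],
    [0, 0, -0.1, 0],
    [0, 0, -0.3, 0],
    [0, 0, -0.6, 0],
    [0, 0, -1, 0],
    [0, 0, -1, 0],
  ],
  fingers=20,
)

```text
time_s: 18.05
tcp_pos: [0.4756, -0.1221, 0.2118]
ee_rot: [[-1.0, -0.002, 0.01], [-0.002, 1.0, -0.0], [-0.01, -0.0, -1.0]]
wrist_force: [-0.0, 0.4, -0.6]
gripper_width: 0.311
```

>>> drive_tool(
  series=[
    [0, 0, -0.3, 0],
    [-0.05, 0.3, -0.65, 0],
    [-0.1, 0.65, -0.65, 0],
    [-0.12, 1, -0.65, 0],
    [-0.12, 1, -0.65, 0],
  ],
)

```text
time_s: 18.68
tcp_pos: [0.4874, -0.0001, 0.2848]
ee_rot: [[-1.0, -0.005, -0.001], [-0.005, 1.0, 0.0], [0.001, 0.0, -1.0]]
wrist_force: [-0.2, -0.5, -1.1]
gripper_width: 0.318
```

>>> drive_tool(
  series=[
    [-0.05, 0.33, 0, 0],
    [-0.1, 0.66, 0, 0],
    [-0.12, 1, 0, 0],
    [-0.12, 1, 0, 0],
  ],
)

```text
time_s: 19.18
tcp_pos: [0.5018, 0.1192, 0.2844]
ee_rot: [[-1.0, -0.004, -0.001], [-0.004, 1.0, -0.0], [0.001, -0.0, -1.0]]
wrist_force: [-0.0, 0.2, -0.5]
gripper_width: 0.315
```

>>> drive_tool(
  series=[
    [-0.05, 0.33, 0, 0],
    [-0.1, 0.66, 0, 0],
    [-0.14, 1, 0, 0],
    [-0.14, 1, 0, 0],
    [-0.14, 1, 0, 0],
  ],
)

```text
time_s: 19.8
tcp_pos: [0.5183, 0.2366, 0.2846]
ee_rot: [[-1.0, -0.001, -0.001], [-0.001, 1.0, -0.001], [0.001, -0.001, -1.0]]
wrist_force: [-0.2, -0.7, -1.0]
gripper_width: 0.317
```

>>> drive_tool(
  series=[
    [-0.06, 0.11, 0, 0],
    [-0.06, 0.11, 0.08, 0],
    [-0.06, 0.11, 0.17, 0],
    [-0.06, 0.11, 0.17, 0],
    [-0.06, 0.11, 0.17, 0],
  ],
)

```text
time_s: 20.42
tcp_pos: [0.5257, 0.2511, 0.2646]
ee_rot: [[-1.0, -0.002, -0.0], [-0.002, 1.0, -0.0], [0.0, -0.0, -1.0]]
wrist_force: [0.4, 0.5, -0.3]
gripper_width: 0.315
```

>>> drive_tool(
  series=[
    [0, 0, 0, 0],
    [0, 0, 0, 0],
    [0, 0, 0, 0],
    [0, 0, 0, 0],
    [0, 0, -0.3, 0],
    [0, 0, -0.4, 0],
  ],
  fingers=55,
)

```text
time_s: 21.18
tcp_pos: [0.5263, 0.2516, 0.3149]
ee_rot: [[-1.0, -0.002, 0.003], [-0.002, 1.0, 0.002], [-0.003, 0.002, -1.0]]
wrist_force: [0.4, -0.7, -1.0]
gripper_width: 0.633
```

>>> drive_tool(
  series=[
    [0.2, -0.35, 0, 0],
    [0.4, -0.7, 0, 0],
    [0.5, -1, 0, 0],
    [0.5, -1, 0, 0],
  ],
  fingers=0,
)

```text
time_s: 21.68
tcp_pos: [0.4647, 0.1292, 0.3128]
ee_rot: [[-1.0, 0.001, -0.0], [0.001, 1.0, 0.0], [0.0, 0.0, -1.0]]
wrist_force: [0.9, -0.3, 0.4]
gripper_width: 0.267
```

>>> drive_tool(
  series=[
    [0.2, -0.35, 0, 0],
    [0.4, -0.7, 0, 0],
    [0.5, -1, 0, 0],
    [0.5, -1, 0, 0],
  ],
)

```text
time_s: 22.18
tcp_pos: [0.4055, 0.01, 0.3127]
ee_rot: [[-1.0, 0.001, 0.0], [0.001, 1.0, 0.0], [-0.0, 0.0, -1.0]]
wrist_force: [0.5, 1.0, -0.6]
gripper_width: 0.013
```

```bash
python3 - <<'E'
from h import *
s=snap('side','s6'); t=snap('top','t6')
a=cv2.resize(s['color'][140:200,300:400],None,fx=8,fy=8,interpolation=2)[:,:400+400]
a=cv2.resize(s['color'][150:200,325:385],None,fx=6,fy=6,interpolation=2)
b=cv2.resize(t['color'][160:245,350:440],None,fx=5,fy=5,interpolation=2)[:,:430]
d=cv2.resize(s['color'][190:340,280:390],None,fx=2,fy=2,interpolation=2)
o=np.zeros((600,800,3),np.uint8); o[:300,:360]=a; o[:425,365:795]=b; o[300:600,:220]=d
cv2.imwrite('pics/crop6.png',o)
E
```

```text
(no output)
```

View pics/crop6.png

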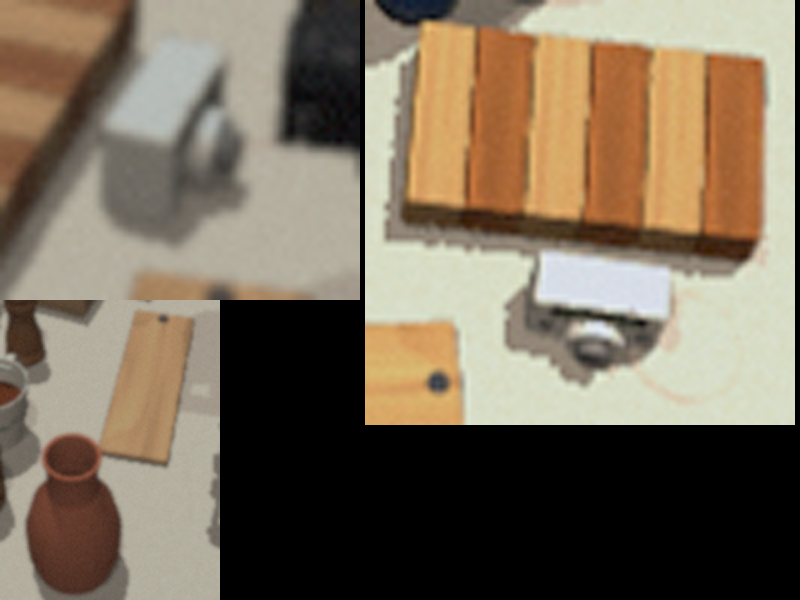

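The crop shows the board empty, the carafe upright and the timer standing in front of the block with a gap behind it. The timer's top front corners are at about top px (384,221) and (410.6,224), its button near (395.6,230) in top and (362.5,174) in side, and the block's front edge runs from (373,201) to (443.4,208).

```bash
python3 - <<'E'
from h import *
t=capture('top'); s=capture('side')
P={}
for n,u,v,z in(('FL',384,221,.058),('FR',410.6,224,.058),('BL',385,210.4,.058),('BR',411.4,213,.058),('btn',395.6,230,.025),('blkL',373,201,.046),('blkR',443.4,208,.046)):
    P[n]=on(t,u,v,z); print(n,np.round(P[n],4))
for a,b in(('FL','FR'),('BL','BR'),('blkL','blkR')):
    d=P[a]-P[b]; print(a,b,np.linalg.norm(d),np.degrees(np.arctan2(-d[0],d[1])))
print('btn side',on(s,362.5,174.2,.025),two(t,(395.6,230),s,(362.5,174.2)))
# side top corners
for q in((160,40),(222,55),(103,130),(172,143)): print(np.round(on(s,325+q[0]/6,150+q[1]/6,.058),4))
c=(P['FL']+P['FR']+P['BL']+P['BR'])/4; print('ctr',c)
E
```

```text
FL [ 0.5123 -0.2324  0.058 ]
FR [ 0.4973 -0.318   0.058 ]
BL [ 0.5497 -0.2401  0.058 ]
BR [ 0.5359 -0.3261  0.058 ]
btn [ 0.4914 -0.2731  0.025 ]
blkL [ 0.5911 -0.2059  0.046 ]
blkR [ 0.5534 -0.4387  0.046 ]
FL FR 0.08687709663832585 -9.937114618386518
BL BR 0.08709047393760869 -9.099557220880465
blkL blkR 0.23576511491945465 -9.194269942480355
btn side [ 0.49046677 -0.27383097  0.025     ] (array([ 0.49070212, -0.27283354,  0.02596996]), np.float64(0.0007322941110915208))
[ 0.5329 -0.3155  0.058 ]
[ 0.4986 -0.3083  0.058 ]
[ 0.5494 -0.2314  0.058 ]
[ 0.5133 -0.2276  0.058 ]
ctr [ 0.52378066 -0.27913128  0.058     ]
```

>>> drive_tool(
  series=[
    [0, -0.35, 0, 0],
    [-0.05, -0.7, 0, 0],
    [-0.08, -1, 0, 0],
    [-0.08, -1, 0, 0],
  ],
)

```text
time_s: 22.88
tcp_pos: [0.4167, -0.1098, 0.3121]
ee_rot: [[-1.0, 0.001, -0.001], [0.001, 1.0, -0.0], [0.001, -0.0, -1.0]]
wrist_force: [-1.0, 0.5, 0.4]
gripper_width: 0.009
```

>>> drive_tool(
  series=[
    [0, -0.35, 0, 0],
    [-0.05, -0.7, 0, 0],
    [-0.08, -1, 0, 0],
    [-0.08, -1, 0, 0],
  ],
)

```text
time_s: 23.38
tcp_pos: [0.4267, -0.2295, 0.3119]
ee_rot: [[-1.0, -0.0, -0.001], [-0.0, 1.0, 0.0], [0.001, 0.0, -1.0]]
wrist_force: [-0.7, 0.3, 0.0]
gripper_width: 0.005
```

>>> drive_tool(
  series=[
    [-0.08, -0.33, 0, 0.04],
    [-0.12, -0.33, 0.2, 0.082],
    [-0.12, -0.33, 0.6, 0.082],
    [-0.12, -0.33, 0.95, 0.082],
    [-0.12, -0.33, 0.95, 0.082],
  ],
)

```text
time_s: 24.0
tcp_pos: [0.439, -0.2667, 0.1958]
ee_rot: [[-0.987, 0.16, -0.008], [0.16, 0.987, 0.002], [0.008, 0.001, -1.0]]
wrist_force: [-0.6, 0.2, 0.3]
gripper_width: 0.006
```

>>> drive_tool(
  series=[
    [0, 0, 0.35, 0],
    [0, 0, 0.65, 0],
    [0, 0, 0.85, 0],
    [0, 0, 0.96, 0],
    [0, 0, 0.96, 0],
    [0, 0, 0.96, 0],
  ],
)

```text
time_s: 24.75
tcp_pos: [0.4413, -0.2686, 0.0848]
ee_rot: [[-0.987, 0.161, 0.003], [0.161, 0.987, -0.001], [-0.003, -0.0, -1.0]]
wrist_force: [-0.6, -0.9, -0.5]
gripper_width: 0.006
```

```bash
python3 - <<'E'
from h import *
s=snap('side','s7'); t=snap('top','t7'); q=telemetry.sense(); p=np.array(q['tcp_pos']); print(p,q['ee_rot'],q['wrist_force'])
a=np.array([.9866,-.163]); d=np.array([.483,-.2716])-p[:2]; print('ahead',d@a,'lateral',d@[.163,.9866])
a=cv2.resize(s['color'][130:230,320:420],None,fx=4,fy=4,interpolation=2)
b=cv2.resize(t['color'][180:280,340:440],None,fx=4,fy=4,interpolation=2)
cv2.imwrite('pics/crop7.png',np.hstack([a,b]))
E
```

```text
[ 0.4409705  -0.26870042  0.08468909] [[-9.86906874e-01  1.61272109e-01  2.47562799e-03]
 [ 1.61270804e-01  9.86909930e-01 -7.19612330e-04]
 [-2.55927524e-03 -3.10943840e-04 -9.99996677e-01]] [ 0.05654984  0.05846118 -0.28981602]
ahead 0.04193893325201533 lateral 0.003990080529034319
```

View pics/crop7.png

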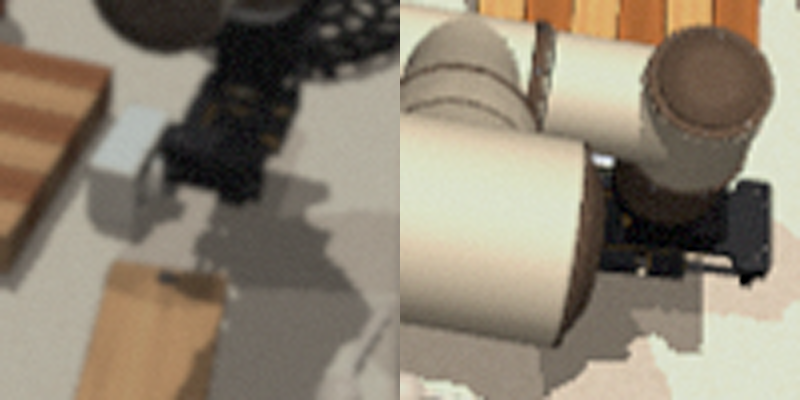

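The crop shows the closed fingers in front of the timer on its button side, with the timer still standing clear of the block. I'm advancing gently now.

>>> drive_tool(
  series=[
    [0, 0.033, 0.035, 0],
    [-0.1, 0.033, 0.035, 0],
    [-0.18, 0.033, 0.035, 0],
    [-0.22, 0.033, 0.035, 0],
    [-0.25, 0.033, 0.035, 0],
    [-0.28, 0.033, 0.035, 0],
    [-0.31, 0.033, 0.035, 0],
    [-0.34, 0.033, 0.035, 0],
    [-0.37, 0.033, 0.035, 0],
    [-0.4, 0.033, 0.035, 0],
  ],
)

```text
time_s: 26.1
tcp_pos: [0.4884, -0.2724, 0.0791]
ee_rot: [[-0.987, 0.161, -0.0], [0.161, 0.987, 0.0], [0.0, 0.0, -1.0]]
wrist_force: [-1.2, -0.2, -0.3]
gripper_width: 0.005
```

>>> drive_tool(
  series=[
    [-0.02, 0, 0, 0],
    [-0.04, 0, 0, 0],
    [-0.06, 0, 0, 0],
    [-0.08, 0, 0, 0],
    [-0.1, 0, 0, 0],
  ],
)

```text
time_s: 26.72
tcp_pos: [0.5002, -0.2744, 0.0793]
ee_rot: [[-0.987, 0.162, 0.0], [0.162, 0.987, -0.0], [-0.0, 0.0, -1.0]]
wrist_force: [-1.3, 1.4, -0.7]
gripper_width: 0.002
```

>>> drive_tool(
  series=[
    [-0.015, 0, 0, 0],
    [-0.03, 0, 0, 0],
    [-0.045, 0, 0, 0],
    [-0.06, 0, 0, 0],
    [-0.06, 0, 0, 0],
  ],
)

```text
time_s: 27.35
tcp_pos: [0.5067, -0.2754, 0.0792]
ee_rot: [[-0.987, 0.162, -0.001], [0.162, 0.987, 0.0], [0.001, 0.0, -1.0]]
wrist_force: [-3.6, 0.0, 2.0]
gripper_width: 0.005
```

>>> drive_tool(
  series=[
    [-0.015, 0, 0, 0],
    [-0.03, 0, 0, 0],
    [-0.03, 0, 0, 0],
  ],
)

```text
time_s: 27.72
tcp_pos: [0.5083, -0.2756, 0.0791]
ee_rot: [[-0.987, 0.162, -0.006], [0.162, 0.987, 0.002], [0.006, 0.001, -1.0]]
wrist_force: [-8.0, 3.4, 6.7]
gripper_width: 0.002
```

>>> drive_tool(
  series=[
    [-0.01, 0, 0, 0],
    [-0.02, 0, 0, 0],
    [-0.02, 0, 0, 0],
  ],
)

```text
time_s: 28.1
tcp_pos: [0.5088, -0.2755, 0.0789]
ee_rot: [[-0.987, 0.163, -0.01], [0.163, 0.987, 0.003], [0.011, 0.001, -1.0]]
wrist_force: [-11.5, 4.8, 8.3]
gripper_width: 0.003
```

```bash
python3 - <<'E'
from h import *
s=snap('side','s8'); q=telemetry.sense(); print(q['tcp_pos'],q['wrist_force'])
cv2.imwrite('pics/crop8.png',cv2.resize(s['color'][130:205,320:420],None,fx=7,fy=7,interpolation=2))
E
```

```text
[ 0.50881698 -0.27555803  0.07889755] [-11.49503534   3.08293946   8.90996168]
```

View pics/crop8.png

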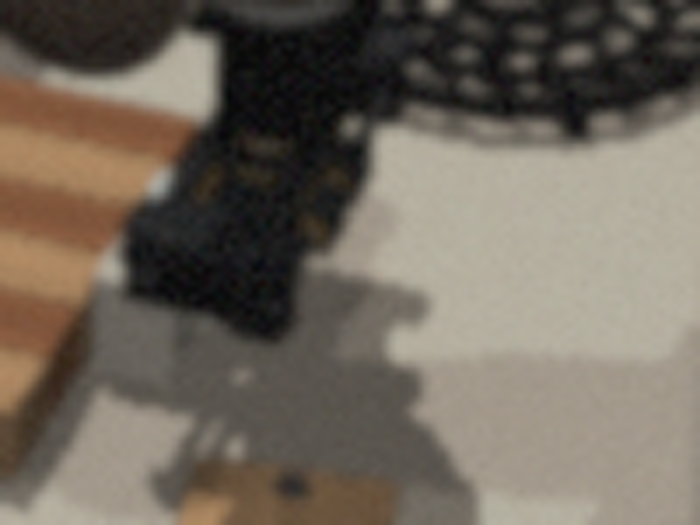

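The crop shows the timer's back against the block edge with the gripper pressing from the front and the timer upright. Motion has stalled at about 12 N. The moment will tell me the contact height.

```bash
python3 - <<'E'
from h import *
q=telemetry.sense(); print(q['tcp_pos'],q['wrist_force'],q['moment'],q['effort'])
E
```

```text
[ 0.50881698 -0.27555803  0.07889755] [-11.49503534   3.08293946   8.90996168] [1.06616165 3.09217524 0.03574209] [ 1.09233107e+00 -3.72264576e+01  1.75003803e+01  3.66799682e+00
  3.23057279e+00 -2.59980041e-02]
```

>>> drive_tool(
  series=[
    [-0.02, 0, 0, 0],
    [-0.03, 0, 0, 0],
    [-0.03, 0, 0, 0],
  ],
)

```text
time_s: 28.52
tcp_pos: [0.5095, -0.2755, 0.0786]
ee_rot: [[-0.986, 0.163, -0.017], [0.163, 0.987, 0.005], [0.018, 0.002, -1.0]]
wrist_force: [-16.2, 6.8, 13.6]
gripper_width: 0.008
```

```bash
python3 - <<'E'
from h import *
q=telemetry.sense(); print(q['tcp_pos'],q['wrist_force'],q['moment'])
E
```

```text
[ 0.50953621 -0.27553927  0.07858623] [-16.24685702   6.81727476  13.57843666] [1.60704558 4.56357849 0.06568377]
```

The force rose at about 0.7 N/mm, like a spring, up to 4 N and then became rigid, which fits the button bottoming out with the timer backed by the block. I'm backing off.

>>> drive_tool(
  series=[
    [0.04, 0, 0, 0],
    [0.1, 0, 0, 0],
    [0.2, 0, 0, 0],
    [0.4, 0, 0, 0],
    [0.6, 0, 0, 0],
    [0.6, 0, 0, 0],
  ],
)

```text
time_s: 29.28
tcp_pos: [0.4453, -0.2656, 0.0799]
ee_rot: [[-0.987, 0.161, 0.002], [0.161, 0.987, -0.001], [-0.002, -0.0, -1.0]]
wrist_force: [-0.0, -0.0, 0.3]
gripper_width: 0.005
```

>>> drive_tool(
  series=[
    [0, 0, -0.3, 0],
    [0, 0, -0.7, 0],
    [0, -0.3, -1, 0],
    [0, -0.8, -1, 0],
    [0, -1, -1, 0],
    [0, -1, -1, 0],
  ],
)

```text
time_s: 30.02
tcp_pos: [0.4271, -0.386, 0.1997]
ee_rot: [[-0.986, 0.164, 0.003], [0.164, 0.986, -0.002], [-0.003, -0.002, -1.0]]
wrist_force: [-0.5, 0.0, -1.1]
gripper_width: 0.007
```

```bash
python3 - <<'E'
from h import *
s=snap('side','s9'); t=snap('top','t9'); print(telemetry.sense()['wrist_force'])
a=cv2.resize(s['color'][130:330,230:400],None,fx=2.5,fy=2.5,interpolation=2)
b=cv2.resize(t['color'][150:270,205:445],None,fx=1.5,fy=1.5,interpolation=2)
o=np.zeros((500,800,3),np.uint8); o[:,:425]=a; o[:180,430:790]=b
cv2.imwrite('pics/crop9.png',o)
E
```

```text
[ 0.03813027 -0.60074078 -0.48648039]
```

View pics/crop9.png

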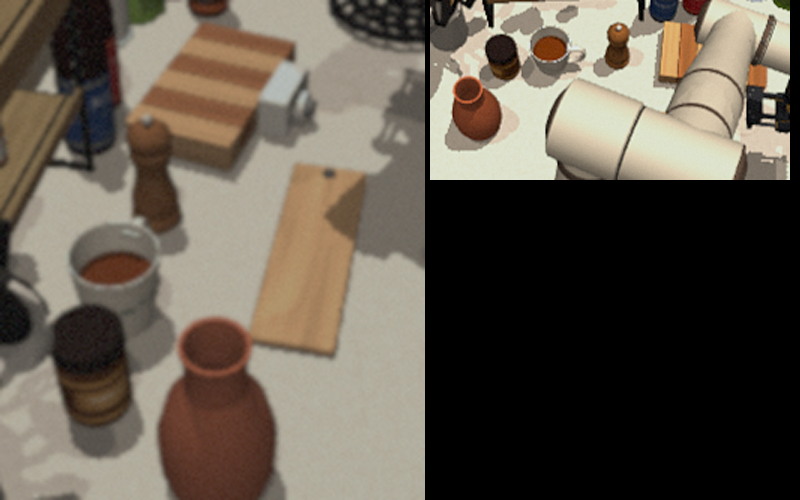

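The crop shows the timer upright against the block with its button out again, the board empty, and the carafe, mug, mill and jar in place. The robot is clear of everything, so I'm handing in.

```bash
python3 -c "
from h import *
print(order.finish_job())"
```

```text
the job is handed in; nothing more can be done
None
```

I dropped the three limes one at a time into the carafe, then slid the timer back against the chopping block, pressed its button, let go and handed the job in at about 30 s. No verdict was reported.

- **Limes:** The last pictures show the board empty and no lime lying outside. The carafe is upright and where it started. No camera can see into its belly, so I inferred that the limes are inside from each confirmed grip and centred drop.
- **Button:** The force rose like a spring to about 4 N over a few millimetres, then went rigid up to about 16 N along the push with the timer backed on the block. From that I take it the button went fully in; I had no direct reading of its travel.
- **After release:** The timer is upright against the block and the button looks out again. The mug, mill and jar are in place, and the robot is touching nothing, with wrist force near zero.
- **Disagreements:** The two cameras differed by about 4–6 mm on the carafe mouth and lime positions, so I used averages for the mouth and for limes 1 and 2. While pressing, there was also an upward force of about 14 N on the tool that I did not explain; friction on the button face is my guess, and it vanished on release.

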